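Find the lid whose bolt has not shot and hold it open

ROBOT

A 6-joint arm with a two-finger parallel gripper is mounted at the origin on the work surface. World frame = base frame: x ahead of the robot, y to its left, z up, the work surface at z = 0. Lengths are in m, angles in rad, forces in N, time in s.
With the tool pointing down it reaches from about 0.35 to 0.975 m from the base axis. Payload 4.9 kg.
Tool frame: the origin (TCP) lies at the very end of the fingers, on their centre line; the grasp point (between the pads) lies 19 mm behind it; z points along the fingers, y is the line along which they close (so a half turn about z gives the same grasp; the last joint's range is limited). The gripper opens to 85 mm and grips with 20 to 120 N. Pads are 22 mm wide; open, the fingers measure 114 mm over their backs; the gripper's body (76 mm by 85 mm) begins 54 mm behind the grasp point. The pads swing forward as they close: fully open they stand 13 mm farther back than shut.
Start: joints at [-1.263, 0.053, 1.613, -0, 1.476, -0.119], TCP at [0.259, -0.569, 0.231] pointing down, gripper open.
Joint ranges: [-3.01, 3.01], [-1.01, 2.22], [0.06, 2.58], [-1.02, 4.17], [0.09, 2.62], [-3.14, 3.14]. Speed limits (rad/s): [2.57, 2.57, 3.14, 3.14, 3.14, 3.14].

INTERFACE

Orientations are given as a rotation vector (axis times angle).
In Python, from station import ctrl gives the robot as it stands. The module is installed in compiled form; this text tells all that it offers.
- The arm moves only by the tool jog_arm, never from a script. Its argument "steps" is a list of rows, each an object with "delta_rot": the turn, a rotation vector about the tool's x, y, z in degrees, a list of three; "linear": the shift along the tool's x, y, z in m, a list of three; "grip": the finger opening in m, from 0 to 0.0854. In form: [{"delta_rot": [rx, ry, rz], "linear": [x, y, z], "grip": grip}, ...]. A call has 1 to 10 rows; each row shifts and turns the commanded pose from where the row before left it, along the tool's axes as they then stand; what a row does not reach is not made up. A row lasts 1/10 s, in which the tool goes at most 50 mm and 8.59 degrees, less where a joint would pass 70% of its speed; a pose out of reach is approached as far as the arm can. A call with a gripper value outside its range is refused whole. The fingers move at their own pace and stop on an object; "newtons" is the grip in N (left out, the last holds). Time passes only in rows, so rows that do not move let the fingers close. It gives the time, the measured TCP pose, the force, the opening and the grip force at its end, in the units of the state.
- ctrl.get_obs(): the state, without advancing time (a new reading comes with each control period).
- ctrl.get_image(name): name is "side" or "top" or "wrist"; returns (picture, depth): 420x560x3 uint8, red, green, blue; 420x560 float32, m along the optical axis (not along the pixel's ray), 0 where there is no reading.
- ctrl.camera_info(name): a dict with "camera_matrix" (3x3 intrinsics, pixels), "R" (3x3) and "t" (3): a world point X has camera coordinates R X + t; the wrist camera has in their place "T_tool_cam" (4x4, takes a point from camera to tool coordinates, whose origin is the TCP and whose axes are the flange's). Camera axes: x right, y down, z forward; pixel columns grow to the right and rows downward; lengths in m; the calibration is good to about 2 mm. A picture is of the moment at which its call begins: read the wrist's pose just before it. camera_info takes no time and is no camera call.
- ctrl.finish_job(): hands the job in; it is judged then, once.
The state is a dict: "t": time; "q": joint angles; "dq": joint speeds; "effort": joint torques, N m; "tool_pos": TCP position; "tool_rot": TCP orientation; "contact_force": force on the tool from outside, world axes, zero at the start; "wrist_torque": the same for the moment, N m; "opening": finger opening in m; "grip_force": force on a finger pad.
Only numpy, scipy, OpenCV 4.12 (cv2) and the standard library are available. Lean on these libraries where they do the work, as an engineer would, in place of code of your own. Each camera call takes 0.05 s, during which the arm holds its last target. There are 200 camera calls.

TASK

One of the three lids of the medicine cassette was missed by its lock bolt. Stand the pill bottle that is in the way upright in the white tray, then tap all three lids in turn, from the robot's left to its right, to feel which one gives. Lift that lid by its handle to 45 degrees or more and finish while holding it open and still, so that a colleague can check the pocket; leave the red cups and the carton as they are.

Things in the scene. Friction and masses are not known exactly. Their poses are not given: they have to be found in the camera images.
- cassette: Grey steel medicine cassette, fixed, 310 mm wide (its y), 180 mm deep (its x), lid tops 98 mm above its underside. Origin at the centre of its underside; x points to its lock housing and key locks (away from the robot), y to the left lid. Three equal pale-grey lids, 100 mm apart along y, each 95 mm wide, 146 mm deep, 6 mm thick, 180 g. Two bolts hidden in the housing are shot, one is not.
- handle_left (a point): Centre of the grip bar of the left (+y, the robot's left) lid's black bow handle: round bar 10 mm thick, 64 mm long along the cassette's y, centre 33 mm above the lid's top (28 mm free under it), 125 mm from the hinge line in x and 36 mm above it in z (lid shut), 21 mm behind the lid's front edge. Axes turn with the lid; shut, they are the cassette's.
- lid_left (a joint): Angle of the left (+y, the robot's left) lid, rad: 0 shut, grows as the handle edge rises, up and back towards the robot; stop at 1.3. All three lie level at rest and look alike. A bolted lid is rigid both ways (under 1 mm). The free one, pushed down at the handle, gives from about 1.2 N and has sunk some 5 mm (-0.045 rad) at 3 N, then stops hard; it springs back. Raised, it falls shut when let go.
- hinge_left (a point): Middle of the hinge line of the left (+y, the robot's left) lid, at the cassette's side nearer the robot, 95 mm above the worktop; the line runs along the cassette's y. Axes are the cassette's.
- handle_middle (a point): Centre of the grip bar of the middle lid's black bow handle: round bar 10 mm thick, 64 mm long along the cassette's y, centre 33 mm above the lid's top (28 mm free under it), 125 mm from the hinge line in x and 36 mm above it in z (lid shut), 21 mm behind the lid's front edge. Axes turn with the lid; shut, they are the cassette's.
- lid_middle (a joint): Angle of the middle lid, rad: 0 shut, grows as the handle edge rises, up and back towards the robot; stop at 1.3. All three lie level at rest and look alike. A bolted lid is rigid both ways (under 1 mm). The free one, pushed down at the handle, gives from about 1.2 N and has sunk some 5 mm (-0.045 rad) at 3 N, then stops hard; it springs back. Raised, it falls shut when let go.
- hinge_middle (a point): Middle of the hinge line of the middle lid, at the cassette's side nearer the robot, 95 mm above the worktop; the line runs along the cassette's y. Axes are the cassette's.
- handle_right (a point): Centre of the grip bar of the right (-y) lid's black bow handle: round bar 10 mm thick, 64 mm long along the cassette's y, centre 33 mm above the lid's top (28 mm free under it), 125 mm from the hinge line in x and 36 mm above it in z (lid shut), 21 mm behind the lid's front edge. Axes turn with the lid; shut, they are the cassette's.
- lid_right (a joint): Angle of the right (-y) lid, rad: 0 shut, grows as the handle edge rises, up and back towards the robot; stop at 1.3. All three lie level at rest and look alike. A bolted lid is rigid both ways (under 1 mm). The free one, pushed down at the handle, gives from about 1.2 N and has sunk some 5 mm (-0.045 rad) at 3 N, then stops hard; it springs back. Raised, it falls shut when let go.
- hinge_right (a point): Middle of the hinge line of the right (-y) lid, at the cassette's side nearer the robot, 95 mm above the worktop; the line runs along the cassette's y. Axes are the cassette's.
- bottle_center (a point): Pill bottle, loose, standing on the lids between hinges and handles (it may straddle two lids): white with a purple band and mint-green screw cap, 44 mm diameter, 98 mm high (cap 38 mm diameter, top 26 mm), 80 to 150 g. Point at its centre, 49 mm above its underside; z along its axis.
- tray_floor (a point): White plastic tray, fixed on the worktop to the robot's right of the cassette: 270 mm (its x) by 190 mm (its y) outside, 50 mm high, walls and floor 4 mm. Point at the centre of its inner floor, 4 mm above the worktop; x points away from the robot (turned up to 0.25 rad). Its half nearer the robot (x below 0) is empty, the red cups stand in the far half.
- cup_a_center (a point): Red dosing cup, loose, standing in the tray's far half: 38 mm diameter at the rim, 48 mm high, 15 g. Point at its centre, half-way up; z along its axis. To be left alone.
- cup_b_center (a point): Red dosing cup, loose, standing in the tray's far half: 38 mm diameter at the rim, 36 mm high, 15 g. Point at its centre, half-way up; z along its axis. To be left alone.
- cup_c_center (a point): Red dosing cup, loose, standing in the tray's far half: 38 mm diameter at the rim, 36 mm high, 15 g. Point at its centre, half-way up; z along its axis. To be left alone.
- carton_center (a point): White and purple carton, loose, standing on the worktop beyond the cassette: 45 x 75 mm, 100 mm high, 120 g. Point at its centre, half-way up. To be left alone.
Mind the look-alikes: they are no part of the job. Of the things that look like the part that bears carton_center, take the one that is farthest to the robot's left at the start. What is shaped like the part that bears cup_a_center but turquoise is not meant.

How it is judged:
On the way, in this order (a step that is already met when the one before it is completed fails the run):
1. the bottle stands upright in the tray, let go (x of bottle_center in the frame of tray_floor between -0.135 and 0.135 m and y of bottle_center in the frame of tray_floor between -0.095 and 0.095 m and z of bottle_center in the frame of tray_floor between 0.04 and 0.054 m and angle between bottle_center's own z axis and vertical below 0.12 rad and contact force between the fingers and bottle below 0.05 N and linear speed of bottle below 0.05 m/s and value of joint each of lid_left, lid_middle, lid_right below 0.06 rad), for 0.2 s.
2. tap the left lid (at least 1.5 N from the fingers) while all lids are shut (contact force between the fingers and lid_left above 1.5 N and value of joint each of lid_left, lid_middle, lid_right below 0.06 rad), for 0.04 s.
3. tap the middle lid (at least 1.5 N from the fingers) while all lids are shut (contact force between the fingers and lid_middle above 1.5 N and value of joint each of lid_left, lid_middle, lid_right below 0.06 rad), for 0.04 s.
4. tap the right lid (at least 1.5 N from the fingers) while all lids are shut (contact force between the fingers and lid_right above 1.5 N and value of joint each of lid_left, lid_middle, lid_right below 0.06 rad), for 0.04 s.
At the end, for the whole second after the job is handed in: The lid that gives is held by the fingers at 42 degrees (0.74 rad) or more and still (under 0.08 rad/s), the other two are shut; the bottle stands upright (within 7 degrees) on the tray's floor, let go; cups and carton stand within 30 mm of where they were (((value of joint lid_left above 0.74 rad and velocity of joint lid_left between -0.08 and 0.08 rad/s and contact force between the fingers and lid_left above 0.25 N and value of joint each of lid_middle, lid_right below 0.06 rad) or (value of joint lid_middle above 0.74 rad and velocity of joint lid_middle between -0.08 and 0.08 rad/s and contact force between the fingers and lid_middle above 0.25 N and value of joint each of lid_left, lid_right below 0.06 rad) or (value of joint lid_right above 0.74 rad and velocity of joint lid_right between -0.08 and 0.08 rad/s and contact force between the fingers and lid_right above 0.25 N and value of joint each of lid_left, lid_middle below 0.06 rad)) and x of bottle_center in the frame of tray_floor between -0.135 and 0.135 m and y of bottle_center in the frame of tray_floor between -0.095 and 0.095 m and z of bottle_center in the frame of tray_floor between 0.04 and 0.054 m and angle between bottle_center's own z axis and vertical below 0.12 rad and contact force between the fingers and bottle below 0.05 N and not (distance of cup_a_center from where it was at the start of the episode above 0.03 m or angle between cup_a_center's own z axis and vertical above 0.5 rad) and not (distance of cup_b_center from where it was at the start of the episode above 0.03 m or angle between cup_b_center's own z axis and vertical above 0.5 rad) and not (distance of cup_c_center from where it was at the start of the episode above 0.03 m or angle between cup_c_center's own z axis and vertical above 0.5 rad) and not (distance of carton_center from where it was at the start of the episode above 0.03 m or angle between carton_center's own z axis and vertical above 0.5 rad)); the arm keeps its last pose, push and grip.
It fails at once if a red cup or the carton is knocked over or shifted by more than 30 mm ((distance of cup_a_center from where it was at the start of the episode above 0.03 m or angle between cup_a_center's own z axis and vertical above 0.5 rad) or (distance of cup_b_center from where it was at the start of the episode above 0.03 m or angle between cup_b_center's own z axis and vertical above 0.5 rad) or (distance of cup_c_center from where it was at the start of the episode above 0.03 m or angle between cup_c_center's own z axis and vertical above 0.5 rad) or (distance of carton_center from where it was at the start of the episode above 0.03 m or angle between carton_center's own z axis and vertical above 0.5 rad)).
It fails at once if the bottle is tipped over (angle between bottle_center's own z axis and vertical above 0.8 rad).
It also fails if it takes over 66 s, if anything falls off the work surface, if the arm or the gripper's body presses on something with over 40 N, if the wrist force passes 120 N, or if a joint passes its speed limit or range.

## Working session

There is one attempt and no reset: what is moved stays moved. The work goes in short steps, Python scripts to look and compute and a tool call to move; the robot and the scene stay as the last step left them, time stands still between calls to the robot, and variables do not carry over. Pictures are saved under pics/ and viewed, at most 10 in all, crops included, and the job is handed in when it is done.

Besides the shell and the picture viewer there is one more tool, called after "Emit:" as name([rows], argument=value, ...), one row to a line, values as JSON. jog_arm: Moves the arm, as the interface text tells. Its arguments: {"type":"object","properties":{"steps":{"type":"array"},"newtons":{"type":"number"}},"required":["steps"]}

```bash
mkdir -p pics
cat > h.py <<'E'
import numpy as np, cv2
from station import ctrl
def snap(n,f):
    o=ctrl.get_obs(); im,d=ctrl.get_image(n); cv2.imwrite(f'pics/{f}.png',cv2.cvtColor(im,cv2.COLOR_RGB2BGR)); np.savez(f'pics/{f}.npz',d=d,im=im,p=o['tool_pos'],r=o['tool_rot'])
def pts(n,f):
    z=np.load(f'pics/{f}.npz'); d=z['d']; c=ctrl.camera_info(n); K=np.array(c['camera_matrix'])
    v,u=np.indices(d.shape); P=np.stack([(u-K[0,2])/K[0,0]*d,(v-K[1,2])/K[1,1]*d,d],-1)
    if n=='wrist':
        T=np.array(c['T_tool_cam']); P=P@T[:3,:3].T+T[:3,3]
        R=cv2.Rodrigues(z['r'])[0]; P=P@R.T+z['p']
    else: P=(P-np.array(c['t']))@np.array(c['R'])
    P[d==0]=np.nan
    return P,z['im']
E
python3 - <<'E'
from h import *
snap('top','top0'); snap('side','side0')
o=ctrl.get_obs(); print(o)
for n in('top','side','wrist'): print(ctrl.camera_info(n))
a=cv2.imread('pics/top0.png');b=cv2.imread('pics/side0.png')
E
```

```text
{'t': 0.1, 'q': array([-1.26304098e+00,  5.32756958e-02,  1.61415232e+00,  1.63994170e-05,
        1.47600450e+00, -1.18987845e-01]), 'dq': array([-0.0011932 , -0.00098006, -0.00237564, -0.00011824, -0.00127908,
        0.00012184]), 'effort': array([ 4.22649146e-04, -3.94906497e+01, -3.71362495e+01, -1.11591739e-04,
        3.91947571e-03, -6.33966565e-06]), 'tool_pos': array([ 0.25853266, -0.56840438,  0.23019796]), 'tool_rot': array([-3.06855810e+00, -6.64861223e-01,  2.46696866e-04]), 'contact_force': array([ 0.54535008, -0.15729014,  0.07153238]), 'wrist_torque': array([ 0.00992283, -0.00561017, -0.02036374]), 'grip_force': 0.0, 'opening': 0.08528520700364625}
{'camera_matrix': array([[395.62644565,   0.        , 277.40218147],
       [  0.        , 395.62644565, 204.80421797],
       [  0.        ,   0.        ,   1.        ]]), 'R': array([[ 0.01278316, -0.99974193, -0.01877944],
       [-0.9905232 , -0.01009232, -0.13697421],
       [ 0.13674933,  0.02035243, -0.99039659]]), 't': array([-0.04364538,  0.62597934,  0.82423633])}
{'camera_matrix': array([[456.80405022,   0.     
[... 156 characters left out ...]
34025,  0.01856354],
       [-0.17708611, -0.57386468, -0.79957479],
       [ 0.2651898 ,  0.75454544, -0.60027956]]), 't': array([-0.585629  ,  0.16567601,  0.99840196])}
{'camera_matrix': array([[377.81245383,   0.        , 280.71825903],
       [  0.        , 377.81245383, 206.38582353],
       [  0.        ,   0.        ,   1.        ]]), 'T_tool_cam': array([[ 2.39690775e-04, -9.55613706e-01, -2.94622449e-01,
         7.53084371e-02],
       [ 9.99999955e-01,  1.75642038e-04,  2.43853870e-04,
        -2.23970121e-04],
       [-1.81282013e-04, -2.94622494e-01,  9.55613705e-01,
        -1.42390062e-01],
       [ 0.00000000e+00,  0.00000000e+00,  0.00000000e+00,
         1.00000000e+00]])}
```

View pics/top0.png

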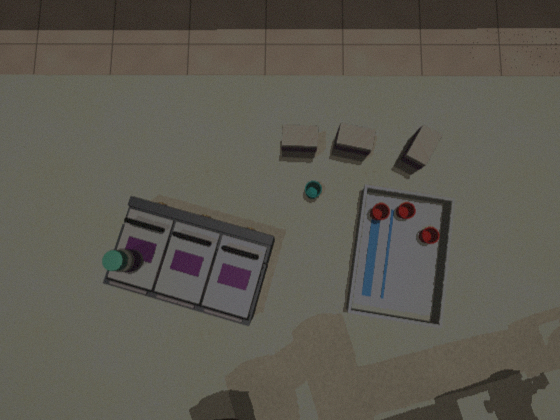

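View pics/side0.png

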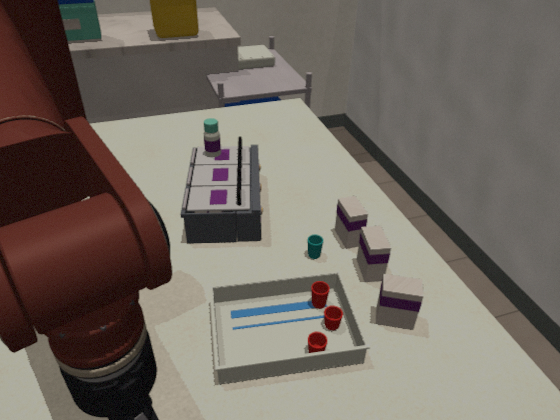

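The top view shows the cassette, turned by about -0.27 rad, with handles near (145,225), (192,238) and (240,252). The bottle's cap is at (113,260), on the left lid. The tray has red cups at (380,212), (405,211) and (429,236), and its near half, around rows 260-315, is empty. The turquoise cup at (313,190) is a look-alike. The cartons are at (299,140), (354,140) and (421,148); the leftmost, (299,140), is the one meant, and I'll stay clear of all three.

```bash
python3 - <<'E'
from h import *
P,im=pts('top','top0')
def at(u,v,w=2): return np.nanmedian(P[v-w:v+w+1,u-w:u+w+1].reshape(-1,3),0).round(4)
for n,(u,v) in dict(cap=(113,260),lidL=(142,247),lidM=(187,262),lidR=(236,277),tray=(400,290)).items(): print(n,at(u,v))
X,Y,Z=np.moveaxis(P,-1,0); hsv=cv2.cvtColor(im,cv2.COLOR_RGB2HSV)
v,u=np.indices(Z.shape)
m=(Z>0.165)&(u<290)&(v>180)&(v<320); q=P[m]; print('cap pts',len(q),q.mean(0),q.min(0),q.max(0))
roi=(u>100)&(u<285)&(v>190)&(v<325)
m=(Z>0.115)&(Z<0.15)&roi&(im.max(-1)<60)&(v<262); 
n,l,s,c=cv2.connectedComponentsWithStats(m.astype(np.uint8))
for i in range(1,n):
    if s[i,4]>20:
        q=P[l==i]; print('dark',c[i].round(1),s[i,4],q.mean(0).round(4),np.median(q[:,2]).round(4))
# purple labels
for nm,m in dict(lid=(Z>0.09)&(Z<0.105)&roi).items():
    r=cv2.minAreaRect(P[m][:,:2].astype(np.float32)); print(nm,r,m.sum())
m=(Z>0.03)&(Z<0.06)&(u>335)&(u<465)&(v>175)&(v<335)
r=cv2.minAreaRect(P[m][:,:2].astype(np.float32)); print('tray',r, cv2.boxPoints(r).round(3))
# side view
P2,im2=pts('side','side0')
v2,u2=np.indices(P2.shape[:2])
m=(P2[...,2]>0.125)&(u2>195)&(u2<226)&(v2>112)&(v2<160); q=P2[m]; print('bottle side',len(q),q.mean(0),q.min(0),q.max(0))
E
python3 - <<'E'
import cv2
a=cv2.imread('pics/top0.png')[185:330,90:290]
a=cv2.resize(a,None,fx=4,fy=4,interpolation=cv2.INTER_CUBIC); cv2.imwrite('pics/c1.png',cv2.convertScaleAbs(a,alpha=1.8))
E
```

```text
cap [0.5031 0.2516 0.1962]
lidL [0.5294 0.2367 0.0992]
lidM [0.5004 0.1432 0.0989]
lidR [0.472  0.0434 0.0986]
tray [ 0.4445 -0.3092  0.0036]
cap pts 488 [0.5035037  0.24928649 0.19129587] [0.48484919 0.23427121 0.16502014] [0.52341078 0.27258457 0.19983618]
dark [142.9 224.2] 188 [0.5728 0.2242 0.1349] 0.1356
dark [190.8 238. ] 177 [0.547  0.1289 0.1349] 0.1355
dark [239.5 251.9] 173 [0.5213 0.0335 0.135 ] 0.1353
dark [135.3 255. ] 91 [0.5128 0.2359 0.1334] 0.1339
lid ((0.5066658854484558, 0.14249739050865173), (0.3099878430366516, 0.1858869194984436), 74.95051574707031) 11605
tray ((0.5229482054710388, -0.30277019739151), (0.1975812315940857, 0.2769067883491516), 81.52960968017578) [[ 0.371 -0.38 ]
 [ 0.645 -0.421]
 [ 0.674 -0.225]
 [ 0.401 -0.185]]
bottle side 453 [0.50033838 0.23841947 0.16536624] [0.48030732 0.22603905 0.12524689] [0.52443743 0.27002428 0.19787962]
```

View pics/c1.png

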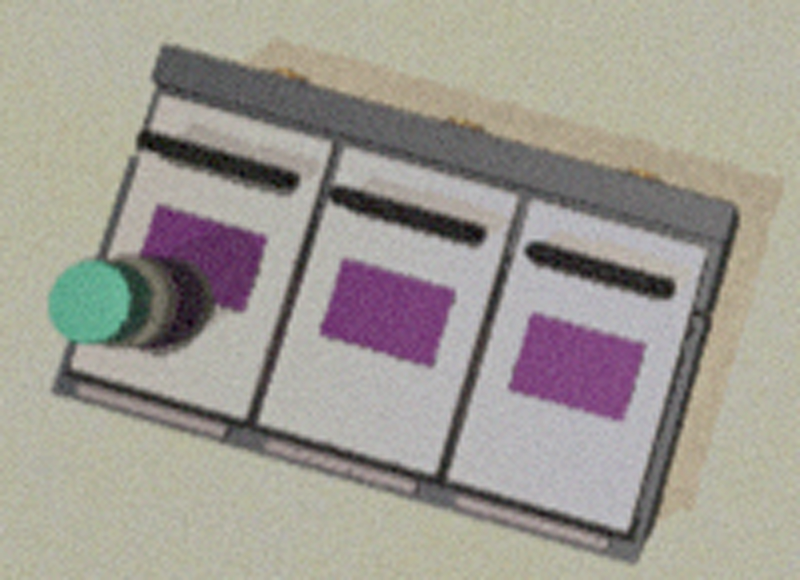

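The enlarged crop shows the bottle on the left lid and the three handles clearly. In the world frame:
- Cassette yaw is about -0.263.
- The handles are at (0.573,0.224), (0.547,0.129) and (0.521,0.034).
- The bottle is at about (0.504,0.252).
- The tray centre is at (0.523,-0.303), with yaw -0.148.

Moving now.

Emit:
jog_arm([
  {"delta_rot": [0,0,7.9],"linear": [0,0,-0.008],"grip": 0.085},
  {"delta_rot": [0,0,7.9],"linear": [0,0,-0.008],"grip": 0.085},
  {"delta_rot": [0,0,7.9],"linear": [0,0,-0.008],"grip": 0.085},
  {"delta_rot": [0,0,7.9],"linear": [0,0,-0.008],"grip": 0.085},
  {"delta_rot": [0,0,7.9],"linear": [0,0,-0.008],"grip": 0.085},
  {"delta_rot": [0,0,0],"linear": [0.001,-0.04,0],"grip": 0.085},
  {"delta_rot": [0,0,0],"linear": [0.001,-0.04,0],"grip": 0.085},
  {"delta_rot": [0,0,0],"linear": [0.001,-0.04,0],"grip": 0.085},
  {"delta_rot": [0,0,0],"linear": [0.001,-0.04,0],"grip": 0.085},
  {"delta_rot": [0,0,0],"linear": [0.001,-0.04,0],"grip": 0.085},
])

```text
t: 1.1
tool_pos: [0.3155, -0.3753, 0.2706]
tool_rot: [-3.114, 0.412, 0.001]
contact_force: [0.4, 0.3, 0.9]
opening: 0.0849
grip_force: 0.0
```

Emit:
jog_arm([
  {"delta_rot": [0,0,0],"linear": [0.001,-0.045,0],"grip": 0.085},
  {"delta_rot": [0,0,0],"linear": [0.001,-0.045,0],"grip": 0.085},
  {"delta_rot": [0,0,0],"linear": [0.001,-0.045,0],"grip": 0.085},
  {"delta_rot": [0,0,0],"linear": [0.001,-0.045,0],"grip": 0.085},
  {"delta_rot": [0,0,0],"linear": [0.001,-0.045,0],"grip": 0.085},
  {"delta_rot": [0,0,0],"linear": [0.001,-0.045,0],"grip": 0.085},
  {"delta_rot": [0,0,0],"linear": [0.001,-0.045,0],"grip": 0.085},
  {"delta_rot": [0,0,0],"linear": [0.001,-0.045,0],"grip": 0.085},
  {"delta_rot": [0,0,0],"linear": [0.001,-0.045,0],"grip": 0.085},
  {"delta_rot": [0,0,0],"linear": [0.001,-0.045,0],"grip": 0.085},
])

```text
t: 2.1
tool_pos: [0.4419, 0.0569, 0.271]
tool_rot: [3.114, -0.411, 0.0]
contact_force: [0.9, -0.0, 0.9]
opening: 0.085
grip_force: 0.0
```

```bash
cat >> h.py <<'E'
def to(x,y,z):
    o=ctrl.get_obs(); R=cv2.Rodrigues(o['tool_rot'])[0]
    print('t',round(o['t'],2),'pos',o['tool_pos'].round(4),'tx',R[:,0].round(3),'tz',R[:,2].round(3),'q',o['q'].round(2),'F',o['contact_force'].round(2),'M',o['wrist_torque'].round(2),'op',round(o['opening'],4),'gf',o['grip_force'])
    print('tool delta',(R.T@(np.array([x,y,z])-o['tool_pos'])).round(4), 'yaw err deg',np.degrees(np.arctan2(R[1,0],R[0,0])+.263).round(2))
E
python3 -c "
from h import *
to(.504,.252,.245)
P,im=pts('top','top0'); 
v,u=np.indices(P.shape[:2])
m=(P[...,2]>.19)&(u<290)&(v>180)&(v<320); print(cv2.minEnclosingCircle(P[m][:,:2].astype(np.float32)))
"
```

```text
t 2.1 pos [0.4419 0.0569 0.271 ] tx [ 0.966 -0.259  0.   ] tz [ 0. -0. -1.] q [-0.04 -0.42  1.96 -0.    1.6   1.79] F [ 0.86 -0.01  0.94] M [-0.04 -0.04  0.03] op 0.085 gf 0.0
tool delta [ 0.0094 -0.2046  0.026 ] yaw err deg 0.04
((0.5032275915145874, 0.25335294008255005), 0.01933502033352852)
```

Emit:
jog_arm([
  {"delta_rot": [0,0,0],"linear": [0.002,-0.04,0],"grip": 0.085},
  {"delta_rot": [0,0,0],"linear": [0.002,-0.04,0],"grip": 0.085},
  {"delta_rot": [0,0,0],"linear": [0.002,-0.04,0],"grip": 0.085},
  {"delta_rot": [0,0,0],"linear": [0.002,-0.04,0],"grip": 0.085},
  {"delta_rot": [0,0,0],"linear": [0.001,-0.03,0],"grip": 0.085},
  {"delta_rot": [0,0,0],"linear": [0,0,0],"grip": 0.085},
])

```text
t: 2.7
tool_pos: [0.4999, 0.2388, 0.2702]
tool_rot: [-3.115, 0.405, 0.003]
contact_force: [-0.0, 0.2, -0.3]
opening: 0.0849
grip_force: 0.0
```

```bash
python3 -c "
from h import *
to(.5035,.2525,.133)
snap('wrist','w1')
P,im=pts('wrist','w1')
Z=P[...,2]; 
m=(Z>.19)&(Z<.21); q=P[m]; print(len(q)); 
if len(q)>50: print(cv2.minEnclosingCircle(q[:,:2].astype(np.float32)),np.median(q[:,2]))
to(.5035,.2525,.133)
"
```

```text
t 2.7 pos [0.4999 0.2388 0.2702] tx [ 0.967 -0.256 -0.002] tz [-0.002  0.    -1.   ] q [ 0.31 -0.14  1.73  0.    1.55  2.14] F [-0.    0.24 -0.35] M [ 0.02 -0.03  0.04] op 0.0849 gf 0.0
tool delta [ 0.0002 -0.0142  0.1372] yaw err deg 0.24
2855
((0.5027878880500793, 0.25298428535461426), 0.019039474427700043) 0.1957531304166385
t 2.75 pos [0.4996 0.2372 0.2703] tx [ 0.966 -0.257 -0.002] tz [-0.002 -0.001 -1.   ] q [ 0.31 -0.14  1.73 -0.    1.55  2.14] F [ 0.38 -0.28 -0.48] M [-0.06 -0.03  0.01] op 0.0849 gf 0.0
tool delta [ 0.     -0.016   0.1373] yaw err deg 0.17
```

View pics/w1.png

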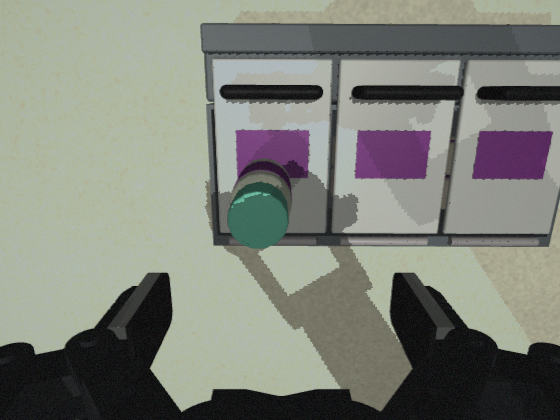

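The wrist view shows the bottle's cap at (258,215) and the handles at (272,92), (408,92) and (520,93). It agrees with the top view, putting the bottle at (0.503,0.253).

Emit:
jog_arm([
  {"delta_rot": [0,0,0],"linear": [0,-0.0165,0],"grip": 0.085},
  {"delta_rot": [0,0,0],"linear": [0,0,0.025],"grip": 0.085},
  {"delta_rot": [0,0,0],"linear": [0,0,0.025],"grip": 0.085},
  {"delta_rot": [0,0,0],"linear": [0,0,0.025],"grip": 0.085},
  {"delta_rot": [0,0,0],"linear": [0,0,0.025],"grip": 0.085},
  {"delta_rot": [0,0,0],"linear": [0,0,0.02],"grip": 0.085},
  {"delta_rot": [0,0,0],"linear": [0,0,0.015],"grip": 0.085},
  {"delta_rot": [0,0,0],"linear": [0,0,0],"grip": 0.085},
  {"delta_rot": [0,0,0],"linear": [0,0,0],"grip": 0.085},
])

```text
t: 3.65
tool_pos: [0.5046, 0.2519, 0.1369]
tool_rot: [-3.114, 0.412, -0.001]
contact_force: [0.3, -0.2, 1.0]
opening: 0.0849
grip_force: 0.0
```

```bash
python3 -c "
from h import *
to(.503,.253,.133)
P,im=pts('wrist','w1')
Z=P[...,2]; v,u=np.indices(Z.shape)
m=(Z>.12)&(Z<.15)&(v<115)&(v>75)&(im.max(-1)<70)
n,l,s,c=cv2.connectedComponentsWithStats(m.astype(np.uint8))
for i in range(1,n):
    if s[i,4]>60:
        q=P[l==i]; print(c[i].round(1),s[i,4],q.mean(0).round(4),q[:,2].max().round(4),cv2.minAreaRect(q[:,:2].astype(np.float32)))
"
```

```text
t 3.65 pos [0.5046 0.2519 0.1369] tx [ 0.966 -0.26   0.   ] tz [ 0.001  0.    -1.   ] q [ 0.33 -0.02  1.84  0.    1.31  2.16] F [ 0.33 -0.21  0.97] M [ 0.01 -0.02 -0.  ] op 0.0849 gf 0.0
tool delta [-0.0018 -0.0007  0.0039] yaw err deg -0.01
[271.6  91.8] 1460 [0.5727 0.2263 0.1347] 0.138 ((0.572650134563446, 0.22662925720214844), (0.07227780669927597, 0.009585496038198471), 75.19341278076172)
[409.8  92.5] 1454 [0.5474 0.1323 0.1346] 0.1381 ((0.5469386577606201, 0.130949005484581), (0.07323267310857773, 0.009099757298827171), 75.11239624023438)
[526.3  93. ] 993 [0.526  0.0525 0.1337] 0.1377 ((0.5250917673110962, 0.04957715421915054), (0.04340417683124542, 0.009746268391609192), 75.0424575805664)
```

Emit:
jog_arm([
  {"delta_rot": [0,0,0],"linear": [-0.0015,0,0.002],"grip": 0.085},
  {"delta_rot": [0,0,0],"linear": [0,0,0],"grip": 0.03},
  {"delta_rot": [0,0,0],"linear": [0,0,0],"grip": 0.03},
  {"delta_rot": [0,0,0],"linear": [0,0,0],"grip": 0.03},
  {"delta_rot": [0,0,0],"linear": [0,0,0],"grip": 0.03},
  {"delta_rot": [0,0,0],"linear": [0,0,0],"grip": 0.03},
  {"delta_rot": [0,0,0],"linear": [0,0,0],"grip": 0.03},
  {"delta_rot": [0,0,0],"linear": [0,0,0],"grip": 0.03},
], newtons=35)

```text
t: 4.45
tool_pos: [0.5032, 0.2526, 0.1351]
tool_rot: [-3.114, 0.411, -0.002]
contact_force: [0.2, 0.7, 5.2]
opening: 0.0426
grip_force: 35.8
```

Emit:
jog_arm([
  {"delta_rot": [0,0,0],"linear": [0,0,-0.005],"grip": 0.03},
  {"delta_rot": [0,0,0],"linear": [0,0,-0.01],"grip": 0.03},
  {"delta_rot": [0,0,0],"linear": [0,0,-0.02],"grip": 0.03},
  {"delta_rot": [0,0,0],"linear": [0,0,-0.025],"grip": 0.03},
  {"delta_rot": [0,0,0],"linear": [0,0,-0.02],"grip": 0.03},
  {"delta_rot": [0,0,0],"linear": [0,0,-0.01],"grip": 0.03},
  {"delta_rot": [0,0,0],"linear": [0.002,0.01,0],"grip": 0.03},
  {"delta_rot": [0,0,0],"linear": [0.004,0.02,0],"grip": 0.03},
  {"delta_rot": [0,0,0],"linear": [0.005,0.03,0],"grip": 0.03},
  {"delta_rot": [0,0,0],"linear": [0.007,0.04,0],"grip": 0.03},
])

```text
t: 5.45
tool_pos: [0.493, 0.1501, 0.2223]
tool_rot: [3.114, -0.408, -0.005]
contact_force: [0.4, -0.1, -1.0]
opening: 0.0431
grip_force: 35.8
```

Emit:
jog_arm([
  {"delta_rot": [0,0,0],"linear": [0.007,0.04,0],"grip": 0.03},
  {"delta_rot": [0,0,0],"linear": [0.007,0.04,0],"grip": 0.03},
  {"delta_rot": [0,0,0],"linear": [0.007,0.04,0],"grip": 0.03},
  {"delta_rot": [0,0,0],"linear": [0.007,0.04,0],"grip": 0.03},
  {"delta_rot": [0,0,0],"linear": [0.007,0.04,0],"grip": 0.03},
  {"delta_rot": [0,0,0],"linear": [0.007,0.04,0],"grip": 0.03},
  {"delta_rot": [0,0,0],"linear": [0.007,0.04,0],"grip": 0.03},
  {"delta_rot": [0,0,0],"linear": [0.007,0.04,0],"grip": 0.03},
  {"delta_rot": [0,0,0],"linear": [0.007,0.04,0],"grip": 0.03},
  {"delta_rot": [0,0,0],"linear": [0.006,0.03,0],"grip": 0.03},
])

```text
t: 6.45
tool_pos: [0.4577, -0.2455, 0.2224]
tool_rot: [-3.113, 0.414, 0.005]
contact_force: [0.6, 0.7, -1.7]
opening: 0.0425
grip_force: 35.8
```

```bash
python3 -c "
from h import *
to(.454,-.293,.225)
snap('side','s2')
"
```

```text
t 6.45 pos [ 0.4577 -0.2455  0.2224] tx [ 0.965 -0.261 -0.003] tz [-0.003  0.001 -1.   ] q [-0.64 -0.2   1.86 -0.    1.48  1.2 ] F [ 0.59  0.66 -1.7 ] M [-0.04 -0.02  0.02] op 0.0425 gf 35.795551501214504
tool delta [ 0.0088  0.0468 -0.0027] yaw err deg -0.09
```

View pics/s2.png

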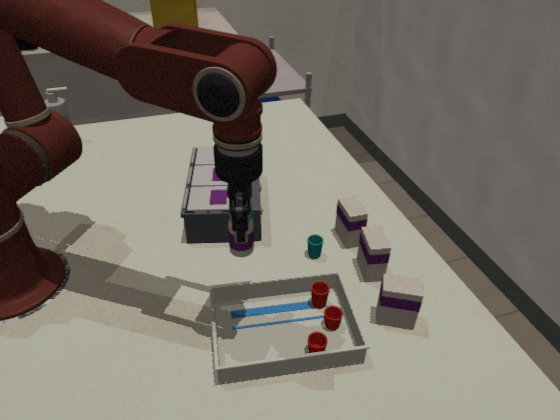

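The bottle hangs upright in the fingers at (240,240). Nothing else has moved.

Emit:
jog_arm([
  {"delta_rot": [0,0,0],"linear": [0.004,0.025,0],"grip": 0.03},
  {"delta_rot": [0,0,0],"linear": [0.003,0.02,0.01],"grip": 0.03},
  {"delta_rot": [0,0,0],"linear": [0,0,0.03],"grip": 0.03},
  {"delta_rot": [0,0,0],"linear": [0,0,0.04],"grip": 0.03},
  {"delta_rot": [0,0,0],"linear": [0,0,0.04],"grip": 0.03},
  {"delta_rot": [0,0,0],"linear": [0,0,0.03],"grip": 0.03},
  {"delta_rot": [0,0,0],"linear": [0,0,0.02],"grip": 0.03},
  {"delta_rot": [0,0,0],"linear": [0,0,0],"grip": 0.03},
  {"delta_rot": [0,0,0],"linear": [0,0,0],"grip": 0.03},
])

```text
t: 7.4
tool_pos: [0.4538, -0.2883, 0.0536]
tool_rot: [-3.113, 0.411, 0.003]
contact_force: [0.7, -0.2, -0.6]
opening: 0.0429
grip_force: 36.0
```

```bash
python3 -c "
from h import *
to(.454,-.293,.0415)
"
```

```text
t 7.4 pos [ 0.4538 -0.2883  0.0536] tx [ 0.966 -0.26  -0.002] tz [-0.002  0.001 -1.   ] q [-0.7   0.03  1.95 -0.    1.16  1.13] F [ 0.69 -0.21 -0.56] M [-0.02 -0.05 -0.04] op 0.0429 gf 35.96381591632962
tool delta [0.0014 0.0045 0.0121] yaw err deg 0.01
```

Emit:
jog_arm([
  {"delta_rot": [0,0,0],"linear": [0,0,0.006],"grip": 0.03},
  {"delta_rot": [0,0,0],"linear": [0,0,0.004],"grip": 0.03},
  {"delta_rot": [0,0,0],"linear": [0,0,0.0015],"grip": 0.03},
  {"delta_rot": [0,0,0],"linear": [0,0,0],"grip": 0.03},
])

```text
t: 7.8
tool_pos: [0.4547, -0.2887, 0.043]
tool_rot: [3.114, -0.411, 0.0]
contact_force: [0.0, -0.0, -1.7]
opening: 0.0431
grip_force: 36.0
```

Emit:
jog_arm([
  {"delta_rot": [0,0,0],"linear": [0,0,0.001],"grip": 0.03},
  {"delta_rot": [0,0,0],"linear": [0,0,0.001],"grip": 0.03},
  {"delta_rot": [0,0,0],"linear": [0,0,0],"grip": 0.03},
])

```text
t: 8.1
tool_pos: [0.4549, -0.2889, 0.0413]
tool_rot: [3.114, -0.411, 0.001]
contact_force: [0.2, -0.6, 1.5]
opening: 0.0427
grip_force: 36.1
```

Emit:
jog_arm([
  {"delta_rot": [0,0,0],"linear": [0,0,0.0005],"grip": 0.042},
  {"delta_rot": [0,0,0],"linear": [0,0,0],"grip": 0.046},
  {"delta_rot": [0,0,0],"linear": [0,0,0],"grip": 0.055},
  {"delta_rot": [0,0,0],"linear": [0,0,0],"grip": 0.07},
  {"delta_rot": [0,0,0],"linear": [0,0,0],"grip": 0.085},
  {"delta_rot": [0,0,0],"linear": [0,0,0],"grip": 0.085},
  {"delta_rot": [0,0,0],"linear": [0,0,0],"grip": 0.085},
  {"delta_rot": [0,0,0],"linear": [0,0,0],"grip": 0.085},
])

```text
t: 8.9
tool_pos: [0.4547, -0.2887, 0.0403]
tool_rot: [-3.115, 0.411, 0.0]
contact_force: [0.3, -0.7, -0.1]
opening: 0.0847
grip_force: 0.0
```

Emit:
jog_arm([
  {"delta_rot": [0,0,0],"linear": [0,0,-0.01],"grip": 0.085},
  {"delta_rot": [0,0,0],"linear": [0,0,-0.02],"grip": 0.085},
  {"delta_rot": [0,0,0],"linear": [0,0,-0.04],"grip": 0.085},
  {"delta_rot": [0,0,0],"linear": [0,0,-0.045],"grip": 0.085},
  {"delta_rot": [0,0,0],"linear": [0,0,-0.045],"grip": 0.085},
  {"delta_rot": [0,0,0],"linear": [0,0,-0.03],"grip": 0.085},
])

```text
t: 9.5
tool_pos: [0.4556, -0.2894, 0.2354]
tool_rot: [3.111, -0.411, 0.008]
contact_force: [-0.5, -0.0, 0.6]
opening: 0.085
grip_force: 0.0
```

```bash
python3 -c "
from h import *
to(.5727,.2255,.2)
snap('top','t3')
P,im=pts('top','t3'); q=P[240:340,340:460].reshape(-1,3); q=q[(q[:,2]>.085)&(q[:,2]<.12)]; print(len(q)); 
if len(q): print(q[:,2].max(),cv2.minEnclosingCircle(q[q[:,2]>.095][:,:2].astype(np.float32)))
"
```

```text
t 9.5 pos [ 0.4556 -0.2894  0.2354] tx [ 0.966 -0.26   0.005] tz [ 0.004 -0.004 -1.   ] q [-0.7  -0.16  1.81  0.    1.49  1.13] F [-0.46 -0.01  0.62] M [0.   0.03 0.03] op 0.085 gf 0.0
tool delta [-0.0207 -0.5277  0.034 ] yaw err deg 0.03
52
0.10415357475354041 ((0.4501904547214508, -0.2820413410663605), 0.017061464488506317)
```

View pics/t3.png

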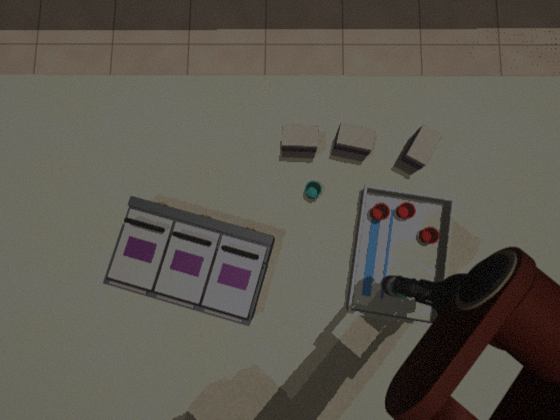

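The bottle stands in the tray's near half at about (398,290), next to the gripper. Cups and cartons are unmoved. Next I go above the left handle, turn the fingers to close across the bar, and shut them for tapping.

Emit:
jog_arm([
  {"delta_rot": [0,0,0],"linear": [-0.002,-0.03,0],"grip": 0},
  {"delta_rot": [0,0,0],"linear": [-0.002,-0.05,0],"grip": 0},
  {"delta_rot": [0,0,0],"linear": [-0.002,-0.05,0],"grip": 0},
  {"delta_rot": [0,0,0],"linear": [-0.002,-0.05,0],"grip": 0},
  {"delta_rot": [0,0,0],"linear": [-0.002,-0.05,0],"grip": 0},
  {"delta_rot": [0,0,0],"linear": [-0.002,-0.05,0],"grip": 0},
  {"delta_rot": [0,0,0],"linear": [-0.002,-0.05,0],"grip": 0},
  {"delta_rot": [0,0,0],"linear": [-0.002,-0.05,0],"grip": 0},
  {"delta_rot": [0,0,0],"linear": [-0.002,-0.05,0],"grip": 0},
  {"delta_rot": [0,0,0],"linear": [-0.002,-0.05,0],"grip": 0},
], newtons=20)

```text
t: 10.55
tool_pos: [0.56, 0.1819, 0.231]
tool_rot: [-3.114, 0.411, -0.002]
contact_force: [0.3, -1.2, 0.4]
opening: 0.0
grip_force: 0.0
```

Emit:
jog_arm([
  {"delta_rot": [0,0,0],"linear": [0,-0.03,0],"grip": 0},
  {"delta_rot": [0,0,-8.2],"linear": [0,0,0],"grip": 0},
  {"delta_rot": [0,0,-8.2],"linear": [0,0,0],"grip": 0},
  {"delta_rot": [0,0,-8.2],"linear": [0,0,0],"grip": 0},
  {"delta_rot": [0,0,-8.2],"linear": [0,0,0],"grip": 0},
  {"delta_rot": [0,0,-8.2],"linear": [0,0,0],"grip": 0},
  {"delta_rot": [0,0,-8.2],"linear": [0,0,0],"grip": 0},
  {"delta_rot": [0,0,-8.2],"linear": [0,0,0],"grip": 0},
  {"delta_rot": [0,0,-8.2],"linear": [0,0,0],"grip": 0},
  {"delta_rot": [0,0,-8.2],"linear": [0,0,0],"grip": 0},
])

```text
t: 11.55
tool_pos: [0.5676, 0.2087, 0.2307]
tool_rot: [2.733, 1.549, 0.0]
contact_force: [-0.1, -1.1, -0.2]
opening: -0.0002
grip_force: 0.0
```

Emit:
jog_arm([
  {"delta_rot": [0,0,-8.2],"linear": [0,0,0.01],"grip": 0},
  {"delta_rot": [0,0,-8.0],"linear": [0,0,0.02],"grip": 0},
  {"delta_rot": [0,0,0],"linear": [0,0,0.02],"grip": 0},
  {"delta_rot": [0,0,0],"linear": [0,0,0],"grip": 0},
  {"delta_rot": [0,0,0],"linear": [0,0,0],"grip": 0},
])

```text
t: 12.05
tool_pos: [0.5675, 0.2087, 0.1806]
tool_rot: [-2.493, -1.911, 0.001]
contact_force: [-0.1, -0.2, 0.8]
opening: 0.0002
grip_force: 0.0
```

```bash
python3 -c "
from h import *
to(.5727,.2255,.142)
snap('top','t4')
P,im=pts('top','t4'); q=P[240:340,340:460].reshape(-1,3); q=q[(q[:,2]>.09)&(q[:,2]<.12)]; print(len(q),q[:,2].max(),np.median(q[:,2]),cv2.minEnclosingCircle(q[:,:2].astype(np.float32)))
"
```

```text
t 12.05 pos [0.5675 0.2087 0.1806] tx [ 0.26   0.966 -0.   ] tz [-0. -0. -1.] q [0.23 0.04 1.71 0.   1.39 0.49] F [-0.1  -0.23  0.78] M [ 0.07  0.01 -0.  ] op 0.0002 gf 0.0
tool delta [0.0176 0.0006 0.0386] yaw err deg 90.01
318 0.10583722656371303 0.10139048524330861 ((0.4560580253601074, -0.2868075966835022), 0.019106043502688408)
```

The bottle stands upright at (0.456,-0.287), with its top at 0.101. Tapping the left lid now.

Emit:
jog_arm([
  {"delta_rot": [0,0,0],"linear": [0.0175,0.0005,0.015],"grip": 0},
  {"delta_rot": [0,0,0],"linear": [0,0,0.015],"grip": 0},
  {"delta_rot": [0,0,0],"linear": [0,0,0.008],"grip": 0},
  {"delta_rot": [0,0,0],"linear": [0,0,0.002],"grip": 0},
  {"delta_rot": [0,0,0],"linear": [0,0,0.001],"grip": 0},
  {"delta_rot": [0,0,0],"linear": [0,0,0],"grip": 0},
])

```text
t: 12.7
tool_pos: [0.573, 0.2252, 0.1398]
tool_rot: [2.493, 1.911, 0.001]
contact_force: [1.2, -1.2, 0.4]
opening: -0.0002
grip_force: 0.0
```

Emit:
jog_arm([
  {"delta_rot": [0,0,0],"linear": [0,0,0.0015],"grip": 0},
  {"delta_rot": [0,0,0],"linear": [0,0,0.001],"grip": 0},
  {"delta_rot": [0,0,0],"linear": [0,0,0],"grip": 0},
])

```text
t: 13.0
tool_pos: [0.5727, 0.2254, 0.1369]
tool_rot: [2.493, 1.911, 0.0]
contact_force: [-0.2, 0.3, -0.4]
opening: -0.0003
grip_force: 0.0
```

Emit:
jog_arm([
  {"delta_rot": [0,0,0],"linear": [0,0,0.001],"grip": 0},
  {"delta_rot": [0,0,0],"linear": [0,0,0.001],"grip": 0},
  {"delta_rot": [0,0,0],"linear": [0,0,0],"grip": 0},
])

```text
t: 13.3
tool_pos: [0.573, 0.2255, 0.1358]
tool_rot: [2.493, 1.911, 0.001]
contact_force: [-2.3, -0.5, 4.8]
opening: 0.0002
grip_force: 2.3
```

Emit:
jog_arm([
  {"delta_rot": [0,0,0],"linear": [0,0,0.001],"grip": 0},
  {"delta_rot": [0,0,0],"linear": [0,0,0],"grip": 0},
])

```text
t: 13.5
tool_pos: [0.573, 0.2255, 0.1357]
tool_rot: [2.493, 1.911, 0.001]
contact_force: [-4.3, -0.6, 8.6]
opening: -0.0004
grip_force: 4.3
```

The left lid is rigid (8.6 N with no sinking), so it is bolted. Next is the middle one.

Emit:
jog_arm([
  {"delta_rot": [0,0,0],"linear": [0,0,-0.015],"grip": 0},
  {"delta_rot": [0,0,0],"linear": [0,0,-0.01],"grip": 0},
  {"delta_rot": [0,0,0],"linear": [-0.035,0,0],"grip": 0},
  {"delta_rot": [0,0,0],"linear": [-0.04,0,0],"grip": 0},
  {"delta_rot": [0,0,0],"linear": [-0.025,0,0],"grip": 0},
  {"delta_rot": [0,0,0],"linear": [0,0,0.012],"grip": 0},
  {"delta_rot": [0,0,0],"linear": [0,0,0.008],"grip": 0},
  {"delta_rot": [0,0,0],"linear": [0,0,0.002],"grip": 0},
  {"delta_rot": [0,0,0],"linear": [0,0,0],"grip": 0},
])

```text
t: 14.4
tool_pos: [0.5465, 0.1296, 0.1361]
tool_rot: [-2.491, -1.912, 0.002]
contact_force: [-1.1, 0.4, 0.3]
opening: 0.0
grip_force: 0.0
```

Emit:
jog_arm([
  {"delta_rot": [0,0,0],"linear": [0,0,0.001],"grip": 0},
  {"delta_rot": [0,0,0],"linear": [0,0,0.001],"grip": 0},
  {"delta_rot": [0,0,0],"linear": [0,0,0],"grip": 0},
])

```text
t: 14.7
tool_pos: [0.5472, 0.1294, 0.1352]
tool_rot: [2.493, 1.912, 0.002]
contact_force: [0.2, 0.1, 1.9]
opening: 0.0003
grip_force: 0.6
```

Emit:
jog_arm([
  {"delta_rot": [0,0,0],"linear": [0,0,0.001],"grip": 0},
  {"delta_rot": [0,0,0],"linear": [0,0,0.001],"grip": 0},
  {"delta_rot": [0,0,0],"linear": [0,0,0],"grip": 0},
])

```text
t: 15.0
tool_pos: [0.5473, 0.1289, 0.1333]
tool_rot: [2.493, 1.911, 0.002]
contact_force: [1.5, 0.2, 1.6]
opening: 0.0004
grip_force: 1.1
```

Emit:
jog_arm([
  {"delta_rot": [0,0,0],"linear": [0,0,0.001],"grip": 0},
  {"delta_rot": [0,0,0],"linear": [0,0,0.001],"grip": 0},
  {"delta_rot": [0,0,0],"linear": [0,0,0.001],"grip": 0},
  {"delta_rot": [0,0,0],"linear": [0,0,0],"grip": 0},
])

```text
t: 15.4
tool_pos: [0.5474, 0.1287, 0.1303]
tool_rot: [2.492, 1.911, 0.002]
contact_force: [4.1, 0.3, 3.7]
opening: -0.0
grip_force: 1.8
```

Emit:
jog_arm([
  {"delta_rot": [0,0,0],"linear": [0,0,0.001],"grip": 0},
  {"delta_rot": [0,0,0],"linear": [0,0,0],"grip": 0},
])

```text
t: 15.6
tool_pos: [0.5475, 0.1287, 0.1302]
tool_rot: [2.492, 1.911, 0.002]
contact_force: [0.8, -1.0, 8.1]
opening: -0.0001
grip_force: 3.8
```

The middle lid sank 5 mm at about 3 N and then stopped, so it is the free one. I still have to tap the right lid.

Emit:
jog_arm([
  {"delta_rot": [0,0,0],"linear": [0,0,-0.01],"grip": 0},
  {"delta_rot": [0,0,0],"linear": [0,0,-0.018],"grip": 0},
  {"delta_rot": [0,0,0],"linear": [-0.035,0,0],"grip": 0},
  {"delta_rot": [0,0,0],"linear": [-0.04,0,0],"grip": 0},
  {"delta_rot": [0,0,0],"linear": [-0.024,0,0],"grip": 0},
  {"delta_rot": [0,0,0],"linear": [0,0,0.012],"grip": 0},
  {"delta_rot": [0,0,0],"linear": [0,0,0.006],"grip": 0},
  {"delta_rot": [0,0,0],"linear": [0,0,0.002],"grip": 0},
  {"delta_rot": [0,0,0],"linear": [0,0,0],"grip": 0},
])

```text
t: 16.5
tool_pos: [0.5204, 0.0342, 0.136]
tool_rot: [-2.491, -1.912, 0.003]
contact_force: [0.1, 0.5, 0.3]
opening: -0.0
grip_force: 0.2
```

Emit:
jog_arm([
  {"delta_rot": [0,0,0],"linear": [0,0,0.001],"grip": 0},
  {"delta_rot": [0,0,0],"linear": [0,0,0.001],"grip": 0},
  {"delta_rot": [0,0,0],"linear": [0,0,0.001],"grip": 0},
  {"delta_rot": [0,0,0],"linear": [0,0,0],"grip": 0},
])

```text
t: 16.9
tool_pos: [0.521, 0.0342, 0.1356]
tool_rot: [-2.491, -1.912, 0.001]
contact_force: [-6.0, 0.3, 11.1]
opening: 0.0001
grip_force: 5.7
```

The right lid is rigid too (11 N). Back to the middle handle with the fingers opening, and I check the housing height on the way.

Emit:
jog_arm([
  {"delta_rot": [0,0,0],"linear": [0,0,-0.015],"grip": 0},
  {"delta_rot": [0,0,0],"linear": [0,0,-0.03],"grip": 0.02},
  {"delta_rot": [0,0,0],"linear": [0,0,-0.015],"grip": 0.045},
  {"delta_rot": [0,0,0],"linear": [0.035,0,0],"grip": 0.045},
  {"delta_rot": [0,0,0],"linear": [0.04,0,0],"grip": 0.045},
  {"delta_rot": [0,0,0],"linear": [0.024,0,0],"grip": 0.045},
  {"delta_rot": [0,0,0],"linear": [0,0,0],"grip": 0.045},
  {"delta_rot": [0,0,0],"linear": [0,0,0],"grip": 0.045},
])

```text
t: 17.7
tool_pos: [0.5467, 0.1291, 0.1937]
tool_rot: [2.492, 1.913, -0.001]
contact_force: [-0.1, 0.4, 0.5]
opening: 0.0448
grip_force: 0.0
```

```bash
python3 -c "
from h import *
to(.547,.1297,.113)
P,im=pts('top','top0')
H=np.array([.547,.1297]); R=np.array([[.9656,-.26],[.26,.9656]])
L=(P[...,:2]-H)@R.T
for a in range(-30,60,6):
    m=(abs(L[...,1])<.03)&(abs(L[...,0]-a/1000)<.003); print(a,m.sum(),np.nanmedian(P[...,2][m]).round(4),end=' | ')
"
```

```text
t 17.7 pos [0.5467 0.1291 0.1937] tx [ 0.258  0.966 -0.001] tz [-0. -0. -1.] q [ 0.1  -0.07  1.8  -0.    1.41  0.36] F [-0.13  0.37  0.46] M [-0.    0.05 -0.02] op 0.0448 gf 0.0
tool delta [0.0007 0.0002 0.0807] yaw err deg 90.09
-30 88 0.0986 | -24 89 0.0984 | -18 86 0.0984 | -12 90 0.0984 | -6 78 0.0994 | 0 96 0.1361 | 6 93 0.0998 | 12 83 0.0983 | 18 88 0.0983 | 24 84 0.0975 | 30 87 0.0958 | 36 82 0.0982 | 42 88 0.0981 | 48 79 0.0983 | 54 24 0.0605 |
```

Everything around the handle is at 98 mm, so there is clearance. Descending to grip the bar.

Emit:
jog_arm([
  {"delta_rot": [0,0,0],"linear": [0.0005,0,0.03],"grip": 0.045},
  {"delta_rot": [0,0,0],"linear": [0,0,0.03],"grip": 0.045},
  {"delta_rot": [0,0,0],"linear": [0,0,0.015],"grip": 0.045},
  {"delta_rot": [0,0,0],"linear": [0,0,0.005],"grip": 0.045},
  {"delta_rot": [0,0,0],"linear": [0,0,0],"grip": 0.045},
  {"delta_rot": [0,0,0],"linear": [0,0,0],"grip": 0},
  {"delta_rot": [0,0,0],"linear": [0,0,0],"grip": 0},
  {"delta_rot": [0,0,0],"linear": [0,0,0],"grip": 0},
  {"delta_rot": [0,0,0],"linear": [0,0,0],"grip": 0},
  {"delta_rot": [0,0,0],"linear": [0,0,0],"grip": 0},
], newtons=30)

```text
t: 18.7
tool_pos: [0.5472, 0.1296, 0.1144]
tool_rot: [2.493, 1.911, 0.002]
contact_force: [-0.7, 0.8, 0.7]
opening: 0.0085
grip_force: 29.5
```

Bar gripped. I compute the arc about the hinge, with the tool tilting along by half the lid's angle.

```bash
cat > arc.py <<'E'
from h import *
def arc(th1,n,d=.0166):
    o=ctrl.get_obs(); R=cv2.Rodrigues(o['tool_rot'])[0]; p=o['tool_pos']
    c,s=np.cos(.263),np.sin(.263); ex=np.array([c,-s,0]); ey=np.array([s,c,0]); ez=np.array([0,0,1.])
    hinge=np.array([.5472,.1296,.131])-.125*ex-.036*ez
    b=p-d*R[:,2]-hinge; th0=np.arctan2(b@ez,b@ex)-np.arctan2(.036,.125)
    print('theta',th0.round(3),'radius',np.hypot(b@ez,b@ex).round(4),'(.1301) lat',(b@ey).round(4),'t',o['t'],'F',o['contact_force'].round(1),'op',o['opening'],'gf',o['grip_force'],'q',o['q'].round(2))
    for th in np.linspace(th0,th1,n+1)[1:] if n else []:
        B=hinge+(.125*np.cos(th)-.036*np.sin(th))*ex+(.125*np.sin(th)+.036*np.cos(th))*ez
        R1=cv2.Rodrigues(-ey*th/2)[0]@np.column_stack([ey,ex,-ez])
        p1=B+d*R1[:,2]
        print(th.round(3),(R.T@(p1-p)).round(4),np.degrees(cv2.Rodrigues(R.T@R1)[0].ravel()).round(2)); p,R=p1,R1
E
python3 -c "from arc import *; arc(.36,8)"
```

```text
theta 0.0 radius 0.1301 (.1301) lat -0.0 t 18.7 F [-0.7  0.8  0.7] op 0.008478413587426308 gf 29.47170317173004 q [0.1  0.01 1.86 0.   1.27 0.36]
0.045 [ 0.     -0.0014 -0.0056] [-1.24 -0.04  0.03]
0.09 [ 0.     -0.0015 -0.0055] [-1.29 -0.    0.  ]
0.135 [-0.     -0.0016 -0.0055] [-1.29 -0.    0.  ]
0.18 [ 0.     -0.0017 -0.0055] [-1.29 -0.    0.  ]
0.225 [ 0.     -0.0019 -0.0054] [-1.29 -0.    0.  ]
0.27 [ 0.     -0.002  -0.0054] [-1.29  0.   -0.  ]
0.315 [-0.     -0.0021 -0.0053] [-1.29 -0.    0.  ]
0.36 [ 0.     -0.0022 -0.0052] [-1.29  0.   -0.  ]
```

Emit:
jog_arm([
  {"delta_rot": [-1.3,0,0],"linear": [0,-0.0014,-0.0056],"grip": 0},
  {"delta_rot": [-1.3,0,0],"linear": [0,-0.0015,-0.0055],"grip": 0},
  {"delta_rot": [-1.3,0,0],"linear": [0,-0.0016,-0.0055],"grip": 0},
  {"delta_rot": [-1.3,0,0],"linear": [0,-0.0017,-0.0055],"grip": 0},
  {"delta_rot": [-1.3,0,0],"linear": [0,-0.0019,-0.0054],"grip": 0},
  {"delta_rot": [-1.3,0,0],"linear": [0,-0.002,-0.0054],"grip": 0},
  {"delta_rot": [-1.3,0,0],"linear": [0,-0.0021,-0.0053],"grip": 0},
  {"delta_rot": [-1.3,0,0],"linear": [0,-0.0022,-0.0052],"grip": 0},
  {"delta_rot": [0,0,0],"linear": [0,0,0],"grip": 0},
])

```text
t: 19.6
tool_pos: [0.5301, 0.1341, 0.1574]
tool_rot: [2.373, 1.82, 0.17]
contact_force: [5.0, 0.9, 0.8]
opening: 0.0095
grip_force: 29.5
```

```bash
python3 -c "from arc import *; arc(.95,10)"
```

```text
theta 0.367 radius 0.1306 (.1301) lat -0.0001 t 19.6 F [5.  0.9 0.8] op 0.009532012000764756 gf 29.52075630426407 q [ 0.15 -0.18  1.97 -0.08  1.18  0.43]
0.425 [ 0.0001 -0.0036 -0.0065] [-1.56 -0.04  0.05]
0.483 [-0.     -0.0033 -0.0066] [-1.67  0.    0.  ]
0.542 [ 0.     -0.0035 -0.0065] [-1.67 -0.   -0.  ]
0.6 [-0.     -0.0037 -0.0064] [-1.67  0.    0.  ]
0.658 [ 0.     -0.0039 -0.0062] [-1.67 -0.   -0.  ]
0.717 [ 0.     -0.004  -0.0061] [-1.67  0.    0.  ]
0.775 [ 0.     -0.0042 -0.006 ] [-1.67 -0.   -0.  ]
0.833 [-0.     -0.0044 -0.0058] [-1.67  0.    0.  ]
0.892 [-0.     -0.0046 -0.0057] [-1.67 -0.    0.  ]
0.95 [ 0.     -0.0047 -0.0055] [-1.67 -0.   -0.  ]
```

Tracking the arc well, so I continue to about 0.95 rad.

Emit:
jog_arm([
  {"delta_rot": [-1.6,0,0],"linear": [0,-0.0036,-0.0065],"grip": 0},
  {"delta_rot": [-1.7,0,0],"linear": [0,-0.0033,-0.0066],"grip": 0},
  {"delta_rot": [-1.7,0,0],"linear": [0,-0.0035,-0.0065],"grip": 0},
  {"delta_rot": [-1.7,0,0],"linear": [0,-0.0037,-0.0064],"grip": 0},
  {"delta_rot": [-1.7,0,0],"linear": [0,-0.0039,-0.0062],"grip": 0},
  {"delta_rot": [-1.7,0,0],"linear": [0,-0.004,-0.0061],"grip": 0},
  {"delta_rot": [-1.7,0,0],"linear": [0,-0.0042,-0.006],"grip": 0},
  {"delta_rot": [-1.7,0,0],"linear": [0,-0.0044,-0.0058],"grip": 0},
  {"delta_rot": [-1.7,0,0],"linear": [0,-0.0046,-0.0057],"grip": 0},
  {"delta_rot": [-1.7,0,0],"linear": [0,-0.0047,-0.0055],"grip": 0},
])

```text
t: 20.6
tool_pos: [0.4771, 0.1484, 0.2046]
tool_rot: [2.166, 1.66, 0.411]
contact_force: [4.9, 0.5, 4.9]
opening: 0.0084
grip_force: 29.2
```

Emit:
jog_arm([
  {"delta_rot": [0,0,0],"linear": [0,0,0],"grip": 0},
  {"delta_rot": [0,0,0],"linear": [0,0,0],"grip": 0},
  {"delta_rot": [0,0,0],"linear": [0,0,0],"grip": 0},
  {"delta_rot": [0,0,0],"linear": [0,0,0],"grip": 0},
  {"delta_rot": [0,0,0],"linear": [0,0,0],"grip": 0},
  {"delta_rot": [0,0,0],"linear": [0,0,0],"grip": 0},
])

```text
t: 21.2
tool_pos: [0.4772, 0.1484, 0.2045]
tool_rot: [2.167, 1.661, 0.41]
contact_force: [3.6, 1.3, 5.9]
opening: 0.0088
grip_force: 29.4
```

```bash
python3 -c "
from arc import *
arc(.95,0); print(ctrl.get_obs()['dq'].round(4)); snap('side','s5'); snap('top','t5')
P,im=pts('top','t5'); q=P[240:340,340:460].reshape(-1,3); q=q[(q[:,2]>.09)&(q[:,2]<.12)]; print(len(q),np.median(q[:,2]),cv2.minEnclosingCircle(q[:,:2].astype(np.float32)))
"
```

```text
theta 0.944 radius 0.1321 (.1301) lat -0.0001 t 21.2 F [3.6 1.3 5.9] op 0.00876739843264106 gf 29.39484268426895 q [ 0.29 -0.51  2.18 -0.28  1.06  0.64]
[ 0.0005 -0.0001  0.0014  0.0006 -0.0005  0.0014]
321 0.10135010941230581 ((0.456086128950119, -0.28706827759742737), 0.019005896523594856)
```

View pics/s5.png

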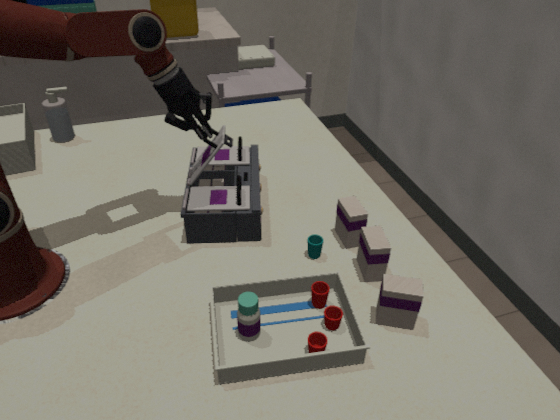

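The side view shows the middle lid raised and gripped at (215,145), with its pocket open at (215,185). The other two lids are shut, the bottle stands upright in the tray at (248,315), and cups and cartons are in place. Handing in.

```bash
python3 -c "from station import ctrl; print(ctrl.finish_job())"
```

```text
the job is handed in; nothing more can be done
None
```

The middle lid was the one that gave: I handed the job in with it held open and still at about 54° (0.94 rad), the bottle upright in the tray, and the cups and carton not touched; the hand-in returned no verdict.

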